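# Draw the blank rack panel from under the two stacked instruments

### The arm

A 7-joint arm with a two-finger parallel gripper is mounted at the origin on the work surface. World frame = base frame: x ahead of the robot, y to its left, z up, the work surface at z = 0. Lengths are in m, angles in rad, forces in N, time in s.
With the tool pointing down it reaches from about 0.35 to 0.9 m from the base axis. Payload 8.1 kg.
Tool frame: the origin (TCP) lies midway between the tips of the shut fingers; the grasp point (between the pads) lies 19 mm behind it (arm.hold_point_z is the distance from the TCP to the grasp point, in m); z points along the fingers, y is the direction in which the jaws open and shut (so a half turn about z gives the same grasp; the last joint's range is limited). The gripper opens to 92 mm and grips with 3 to 60 N. Pads are 19 mm wide; open, the fingers measure 130 mm over their backs; the gripper's body (75 mm by 190 mm) begins 47 mm behind the grasp point.
Start: joints at [1.086, 0.434, 0.025, 1.573, -0.012, 1.134, -0.075], TCP at [0.233, -0.58, 0.227] pointing down, gripper open.
Joint ranges: [-2.62, 2.62], [-0.44, 2.09], [-1.27, 1.32], [0.08, 2.57], [-1.32, 4.46], [0.12, 2], [-2.74, 2.74]. Speed limits (rad/s): [2.22, 2.22, 3.01, 3.01, 3.14, 3.14, 3.14].

### API

Orientations are given as a rotation vector (axis times angle).
In Python, from cell import arm gives the robot as it stands.
- The arm moves only by the shell command python3 -m pendant 'ROWS' [FORCE]. ROWS is JSON, a list of rows, each a list of 3 entries, a list of its own where there are three numbers: the shift along the tool's x, y, z in m, then the turn, a rotation vector about the tool's x, y, z in degrees, then the finger opening in m, from 0 to 0.0918. A call has 1 to 10 rows; each row shifts and turns the commanded pose from where the row before left it, along the tool's axes as they then stand; what a row does not reach is not made up. A row lasts 1/8 s, in which the tool goes at most 62.5 mm and 10.7 degrees, less where a joint would pass 70% of its speed; a pose out of reach is approached as far as the arm can. A call with a gripper value outside its range is refused whole. The fingers move at their own pace and stop on an object; FORCE is the grip in N (left out, the last holds). Time passes only in rows, so rows that do not move let the fingers close. It gives the time, the measured TCP pose, the force and the opening at its end, in the units of the state.
- arm.observe(): the state, without advancing time (a new reading comes with each control period).
- arm.get_image(name): name is "scene" or "top"; returns (picture, depth): 480x640x3 uint8, red, green, blue; 480x640 float32, m along the optical axis (not along the pixel's ray), 0 where there is no reading.
- arm.camera_params(name): a dict with "fovy" (degrees; the focal length in pixels is half the picture's height over the tangent of half this angle, whatever the lens; pixels are square), "cx", "cy" (the principal point, pixels), "rvec" (rotation vector, rad) and "tvec" (3), from world to camera coordinates, as OpenCV has them. Camera axes: x right, y down, z forward; pixel columns grow to the right and rows downward; lengths in m; the calibration is good to about 2 mm. A picture is of the moment at which its call begins. camera_params takes no time and is no camera call.
- arm.sign_off(): hands the job in, once; it reports no verdict.
Trained networks look in the newest picture that a camera, given by its name, has taken for a name from the list of things; names that differ only in an ending like _2 or _b are one class to them, and where a whole thing is asked for, a point or a joint stands for the part that bears it (a point fixed in the world has none). Each returns a list of dicts, best first, with "conf" (0 to 1); they miss things now and then, are a little off and sometimes report something else, mostly with a low value. They report only what shows in the picture. A call takes as long as a camera call. They do not tell look-alikes from the thing itself.
- arm.look_for(camera, label): "rect" ([centre column, centre row, width, height] in pixels, round what is visible of it).
- arm.masks_of(camera, label): "pixels" (480x640 bool, what is visible of it) and "rect" ([centre column, centre row, width, height] in pixels, round what is visible of it).
The state is a dict: "clock": time; "joints": joint angles; "dq": joint speeds; "joint_efforts": joint torques, N m; "position": TCP position; "ee_rot": TCP orientation; "force": force on the tool from outside, world axes, zero at the start; "ft_torque": the same for the moment, N m; "width": opening from 0.0 (shut) to 1.0 (fully open).
Only numpy, scipy, OpenCV 4.12 (cv2) and the standard library are available. Lean on these libraries where they do the work, as an engineer would, in place of code of your own. Each camera call takes 0.05 s, during which the arm holds its last target.

### The job

The blank aluminium rack panel at the bottom of the taller stack, under the two instruments, is needed for the equipment rack. Pull it straight out by its handle towards the robot and leave it lying flat on the bench in front of the stack, completely clear of it, with both instruments still standing one on the other in their bay. Do not lift or topple the instruments, and leave the other panel, under the single instrument, where it is.

Things in the scene. Friction and masses are not known exactly. Their poses are not given: they have to be found in the camera images.
- panel: Panel to draw out: aluminium plate 200 (x) x 70 x 5 mm, 0.18 kg, loose under the taller stack. Origin: centre of underside; z up, x away from the robot (yaw up to 17 deg), pull along -x. Far 90 mm under the stack, near 110 mm out. Steel D-handle on it: bar along x, 64 long, 12 wide, 30 to 42 mm above the bench, middle at x -62, y 0 (72 mm before the stack), on two legs 40 mm apart.
- lower_unit: Lower box, grey, 90 (x) x 120 x 40 mm, 0.35 kg, white meter, loose on the panel. Origin: centre of underside, x away from robot. Fixed bay around it: bars 18 mm high, 3 to 4 mm play; two front stops 32 mm high hold it back, panel passes the 94 mm gap between them. The panel must travel 95 mm to come clear; pull up to 20 N. Then the stack drops 5 mm to the bench.
- upper_unit: Upper instrument: dark metal box 70 (x) x 100 (y) x 42 mm, smaller than the lower one, with a round green screen, about 0.25 kg, loose and centred on it; the top of the stack is 87 mm above the bench. Origin: centre of underside; x away from the robot, z up.
- other_panel: A like panel with the same handle, in a like bay under a single dark instrument (top 47 mm above the bench), to the left or right of the taller stack. Not to be moved. Origin and axes as for the panel.
There are look-alikes about, which are no part of the job. Leave any orange or pink look-alike of the panel alone. Leave any turquoise look-alike of the upper_unit alone.

How it is judged:
By the outcome, as a careful person would: the job done as asked, in the order asked, and still so for the second after the job is handed in, with the robot touching nothing.
It also fails if it takes over 32 s, if anything falls off the work surface, if the arm or the gripper's body presses on something with over 40 N, if the wrist force passes 120 N, or if a joint passes its speed limit or range.

## Working session

There is one attempt and no reset: what is moved stays moved. The work goes in short steps, Python scripts to look and compute and a shell command to move; the robot and the scene stay as the last step left them, time stands still between calls to the robot, and variables do not carry over. Pictures are saved under pics/ and viewed, and the job is handed in when it is done.

```bash
ls; mkdir -p pics
cat > h.py <<'E'
import numpy as np, cv2
from cell import arm
from scipy.spatial.transform import Rotation as R
def cam(n):
    p=arm.camera_params(n); f=240/np.tan(np.radians(p['fovy'])/2)
    return f,p['cx'],p['cy'],R.from_rotvec(np.ravel(p['rvec'])).as_matrix(),np.ravel(p['tvec']),p
def world(n,d):
    f,cx,cy,Rm,t,_=cam(n); v,u=np.mgrid[0:480,0:640]
    P=np.stack([(u-cx)/f*d,(v-cy)/f*d,d],-1); return (P-t)@Rm
E
python3 - <<'E'
from h import *
for n in ['scene','top']:
    im,d=arm.get_image(n); cv2.imwrite(f'pics/{n}0.png',im[...,::-1]); np.save(f'{n}0.npy',d); print(n,cam(n)[5])
    for l in ['panel','upper_unit','lower_unit']:
        for r in arm.masks_of(n,l):
            W=world(n,d)[r['pixels']&(d>0)]
            print(l,round(r['conf'],2),np.round(r['rect']),np.median(W,0).round(3) if len(W) else '', np.percentile(W,[3,97],axis=0).round(3).tolist() if len(W) else '')
s=arm.observe(); print(s)
E
```

```text
pics
scene {'fovy': 54.699926277031345, 'cx': 313.48128854927603, 'cy': 244.91609003351925, 'rvec': array([ 1.59736875,  2.11904854, -0.69279949]), 'tvec': array([ 0.18781141, -0.38760724,  1.30655778])}
panel 0.95 [430. 207.  32.  77.] [0.358 0.182 0.006] [[0.258, 0.148, 0.002], [0.448, 0.218, 0.042]]
panel 0.76 [269. 256.  43.  45.] [ 0.581 -0.127  0.007] [[0.543, -0.164, 0.003], [0.615, -0.098, 0.044]]
panel 0.18 [398. 289.  40.  42.] [0.591 0.148 0.006] [[0.548, 0.116, 0.004], [0.627, 0.181, 0.044]]
upper_unit 0.88 [241. 286.  68.  54.] [ 0.706 -0.136  0.087] [[0.663, -0.189, 0.047], [0.734, -0.09, 0.09]]
lower_unit 0.58 [244. 304.  79.  49.] [ 0.736 -0.116  0.041] [[0.666, -0.199, 0.011], [0.744, -0.08, 0.048]]
top {'fovy': 44.16787632714068, 'cx': 319.27324091344104, 'cy': 238.83620436121288, 'rvec': array([ 2.16410433, -2.147958  ,  0.15602184]), 'tvec': array([-0.04226281,  0.5449769 ,  1.2162789 ])}
panel 0.86 [215. 336.  37.  93.] [0.346 0.179 0.005] [[0.254, 0.147, -0.0], [0.441, 0.216, 0.041]]
panel 0.81 [363. 221.  35.  53.] [ 0.59  -0.132  0.005] [[0.539, -0.167, -0.0],
[... 451 characters left out ...]
{'clock': 0.4, 'joints': array([ 1.08640493,  0.43464345,  0.02500927,  1.57331248, -0.01160951,
        1.13395581, -0.07508688]), 'dq': array([ 7.81767380e-04, -2.34688943e-03, -1.39981315e-04, -2.52991509e-03,
       -6.69275920e-04,  5.04757147e-04, -4.29256850e-05]), 'joint_efforts': array([-1.89343285e-03, -6.66972685e+01,  9.82589386e-01, -3.14413440e+01,
       -6.06003287e-02,  3.55195056e-02,  2.82182265e-05]), 'position': array([ 0.23281888, -0.57997592,  0.22660918]), 'ee_rot': array([-3.08438850e+00, -5.95917870e-01,  8.95846232e-05]), 'force': array([ 0.36461749, -0.66848988,  0.3147622 ]), 'ft_torque': array([-0.07448838,  0.01508762, -0.00511437]), 'width': 1.002605884028674}
```

View pics/scene0.png

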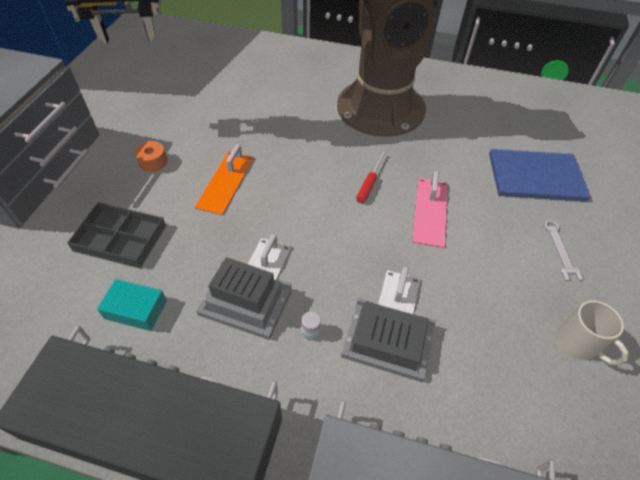

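View pics/top0.png

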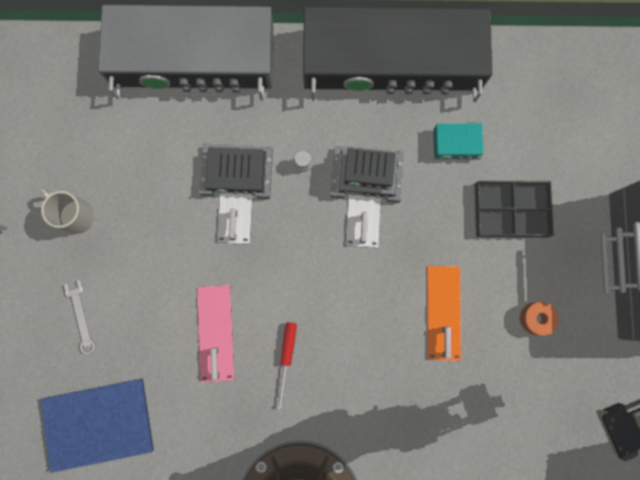

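The taller stack is the right-hand one in the top view (about 370,170). Its white panel sticks out at (363,221), with the handle at about (364,222). The orange panel (444,312) and the screwdriver (287,360) are off to the sides. Next I measure the handle and yaw.

Run:
```python
from h import *
for n in ['top','scene']:
    im,d=arm.get_image(n); W=world(n,d)
    for r in arm.masks_of(n,'panel'):
        m=r['pixels']&(d>0); P=W[m]
        c=np.median(P,0)
        if not(c[0]>.5 and c[1]<-.05): continue
        H=P[(P[:,2]>.034)&(P[:,2]<.05)]
        F=P[(P[:,2]<.012)]
        for nm,Q in [('handle',H),('plate',F)]:
            (cx,cy),sz,a=cv2.minAreaRect(Q[:,:2].astype(np.float32)*1000); print(n,nm,len(Q),cx,cy,sz,a,'mean',Q.mean(0).round(4),'z',np.median(Q[:,2]))
            u,s,v=np.linalg.svd(Q[:,:2]-Q[:,:2].mean(0),full_matrices=False); print('  pca yaw',np.degrees(np.arctan2(v[0,1],v[0,0])))
    # upper unit top
    Q=W[(abs(W[...,2]-.087)<.008)&(d>0)&(abs(W[...,0]-.69)<.09)&(abs(W[...,1]+.14)<.09)]
    print(n,'upper',cv2.minAreaRect(Q[:,:2].astype(np.float32)*1000),Q.mean(0))
    Q=W[(W[...,2]>.034)&(W[...,2]<.05)&(d>0)&(abs(W[...,0]-.58)<.05)&(abs(W[...,1]+.14)<.06)]
    print(n,'h2',cv2.minAreaRect(Q[:,:2].astype(np.float32)*1000),Q.mean(0))
    x=cv2.resize(im[130:260,310:430] if n=='top' else im[215:345,190:310],None,fx=5,fy=4.6,interpolation=cv2.INTER_CUBIC)
    cv2.imwrite(f'pics/{n}1.png',x[...,::-1])
```

```text
top handle 172 572.716552734375 -132.82626342773438 (12.09660816192627, 62.91073226928711) 86.35562896728516 mean [ 0.5722 -0.1327  0.041 ] z 0.040985107200045987
  pca yaw 176.5071024741352
top plate 1353 592.378173828125 -136.2247772216797 (70.88204193115234, 112.24077606201172) 87.46846008300781 mean [ 0.5941 -0.1347  0.0042] z 0.004167905777221095
  pca yaw 176.36319906870784
top upper ((691.0762329101562, -141.83697509765625), (100.5472640991211, 74.20306396484375), 85.01750946044922) [ 0.69135472 -0.14169633  0.08605499]
top h2 ((572.716552734375, -132.82626342773438), (12.09660816192627, 62.91073226928711), 86.35562896728516) [ 0.57223555 -0.13270792  0.04099858]
scene handle 167 578.1957397460938 -131.05262756347656 (12.4783353805542, 61.96023178100586) 85.85826110839844 mean [ 0.5808 -0.1303  0.0415] z 0.042214369638824606
  pca yaw -3.7210377547690783
scene plate 763 576.278564453125 -131.0516357421875 (70.12125396728516, 97.52488708496094) 87.02774810791016 mean [ 0.5795 -0.1274  0.0063] z 0.006239120361608729
  pca yaw 27.27515029737985
scene upper ((696.1390380859375, -140.24813842773438), (101.08194732666016, 71.5395736694336), 84.2416000366211) [ 0.69911754 -0.13848794  0.08766998]
scene h2 ((576.7647094726562, -130.94900512695312), (12.4783353805542, 64.82975769042969), 85.85826110839844) [ 0.579398   -0.13027227  0.04150723]
```

View pics/top1.png

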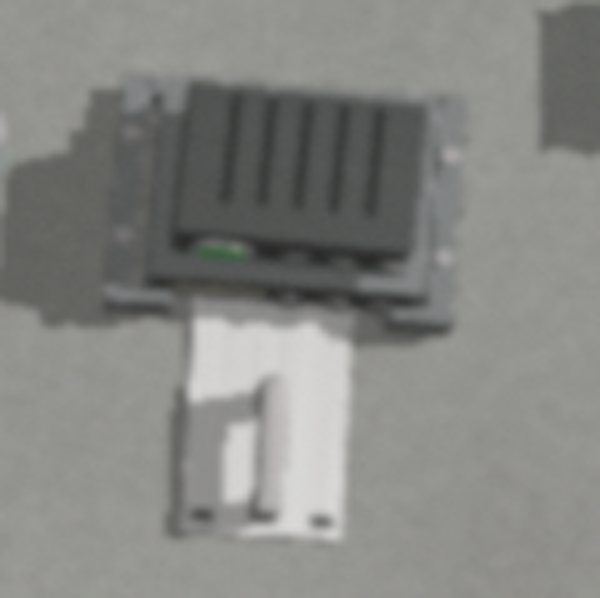

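```bash
cat > plan.py <<'E'
from h import *
import sys
def plan(x,y,z,yaw):
    s=arm.observe(); Rm=R.from_rotvec(s['ee_rot'])
    M=Rm.as_matrix(); print('pos',s['position'].round(4),'toolx yaw',np.degrees(np.arctan2(M[1,0],M[0,0])),'z',M[:,2].round(4))
    c,si=np.cos(np.radians(yaw)),np.sin(np.radians(yaw))
    for sg in (1,-1):
        T=np.array([[sg*c,sg*si,0],[sg*si,-sg*c,0],[0,0,-1]]).T
        T=np.column_stack([[sg*c,sg*si,0],np.cross([0,0,-1],[sg*c,sg*si,0]),[0,0,-1]])
        rel=(Rm.inv()*R.from_matrix(T)).as_rotvec(degrees=True)
        d=np.array([x,y,z])-s['position']
        print(sg,'turn',rel.round(2),'shift(now axes)',(M.T@d).round(4),'shift(after turn)',(T.T@d).round(4))
    print('F',s['force'].round(2),'w',s['width'],'t',s['clock'],'joints',s['joints'].round(3))
if __name__=='__main__': plan(*map(float,sys.argv[1:5]))
E
python3 plan.py .574 -.132 .12 -4
```

```text
pos [ 0.2328 -0.58    0.2267] toolx yaw 21.870130581381616 z [ 0. -0. -1.]
1 turn [ 0.   -0.   25.87] shift(now axes) [ 0.4835 -0.2887  0.1067] shift(after turn) [ 0.3091 -0.4707  0.1067]
-1 turn [   0.      0.   -154.13] shift(now axes) [ 0.4835 -0.2887  0.1067] shift(after turn) [-0.3091  0.4707  0.1067]
F [-1.3   0.65  0.21] w 0.9975669892730148 t 0.6 joints [ 1.086  0.434  0.025  1.573 -0.012  1.134 -0.075]
```

```bash
python3 -m pendant '[[[0,0,0],[0,0,8.6],0.05],[[0,0,0],[0,0,8.6],0.05],[[0,0,0],[0,0,8.6],0.05],[[0.026,-0.039,0],[0,0,0],0.05],[[0.026,-0.039,0],[0,0,0],0.05],[[0.026,-0.039,0],[0,0,0],0.05],[[0.026,-0.039,0],[0,0,0],0.05],[[0.026,-0.039,0],[0,0,0],0.05],[[0.026,-0.039,0],[0,0,0],0.05],[[0.026,-0.039,0],[0,0,0],0.05]]' 50
python3 plan.py .574 -.132 .12 -4
```

```text
clock: 1.85
position: [0.434, -0.3189, 0.227]
ee_rot: [3.139, -0.108, 0.001]
force: [0.3, 0.2, 0.3]
width: 0.543
pos [ 0.434  -0.3189  0.227 ] toolx yaw -3.9330730161813574 z [ 5.e-04 -3.e-04 -1.e+00]
1 turn [ 0.02 -0.03  0.07] shift(now axes) [ 0.1268 -0.1961  0.107 ] shift(after turn) [ 0.1266 -0.1962  0.107 ]
-1 turn [ 5.0000e-02  2.0000e-02 -1.7993e+02] shift(now axes) [ 0.1268 -0.1961  0.107 ] shift(after turn) [-0.1266  0.1962  0.107 ]
F [0.26 0.18 0.3 ] w 0.5431464665298452 t 1.85 joints [ 5.310e-01  2.950e-01  4.000e-03  1.785e+00 -1.000e-03  1.062e+00
 -1.104e+00]
```

```bash
python3 -m pendant '[[[0.025,-0.039,0.02],[0,0,0],0.05],[[0.025,-0.039,0.02],[0,0,0],0.05],[[0.025,-0.039,0.02],[0,0,0],0.05],[[0.025,-0.039,0.02],[0,0,0],0.05],[[0.026,-0.039,0.02],[0,0,0],0.05],[[0,0,0],[0,0,0],0.05],[[0,0,0],[0,0,0],0.05]]'
python3 plan.py .574 -.132 .018 -4
python3 - <<'E'
from h import *
for n in ['top','scene']:
    im,d=arm.get_image(n)
    x=cv2.resize(im[130:260,310:430] if n=='top' else im[195:325,190:310],None,fx=5,fy=4.6,interpolation=cv2.INTER_CUBIC)
    cv2.imwrite(f'pics/{n}2.png',x[...,::-1])
E
```

```text
clock: 2.72
position: [0.572, -0.1347, 0.1267]
ee_rot: [3.139, -0.107, -0.001]
force: [0.2, 0.1, 0.2]
width: 0.543
pos [ 0.572  -0.1347  0.1267] toolx yaw -3.921065265839204 z [-5.e-04 -5.e-04 -1.e+00]
1 turn [0.03 0.02 0.08] shift(now axes) [ 0.0019 -0.0029  0.1087] shift(after turn) [ 0.0018 -0.0028  0.1087]
-1 turn [-4.0000e-02  5.0000e-02 -1.7992e+02] shift(now axes) [ 0.0019 -0.0029  0.1087] shift(after turn) [-0.0018  0.0028  0.1087]
F [0.21 0.06 0.19] w 0.5426514722531446 t 2.725 joints [ 0.185  0.476 -0.063  1.779  0.038  0.888 -1.534]
```

View pics/scene2.png

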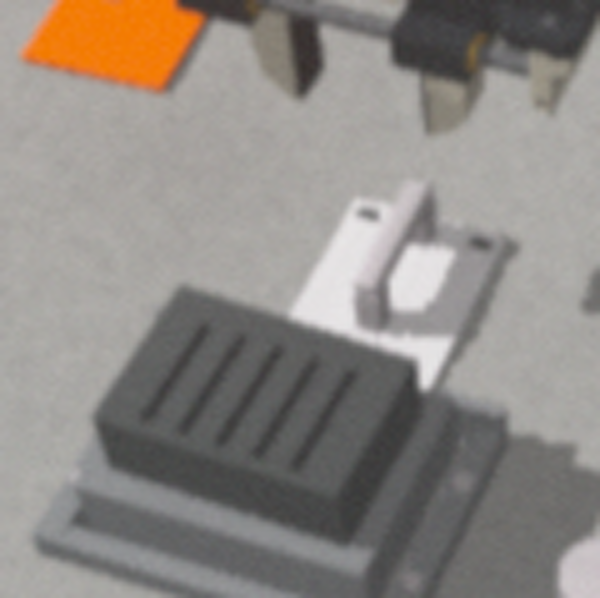

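Run:
```python
from h import *
for n in ['top','scene']:
    im,d=arm.get_image(n); W=world(n,d)
    x=cv2.resize(im[90:290,180:380] if n=='scene' else im[130:330,290:490],None,fx=3,fy=3,interpolation=cv2.INTER_CUBIC)
    cv2.imwrite(f'pics/{n}3.png',x[...,::-1])
```

```text
(no output)
```

View pics/scene3.png

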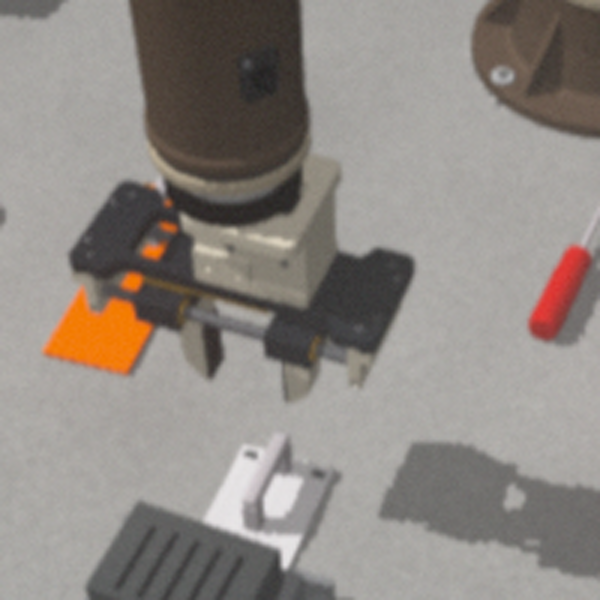

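View pics/top3.png

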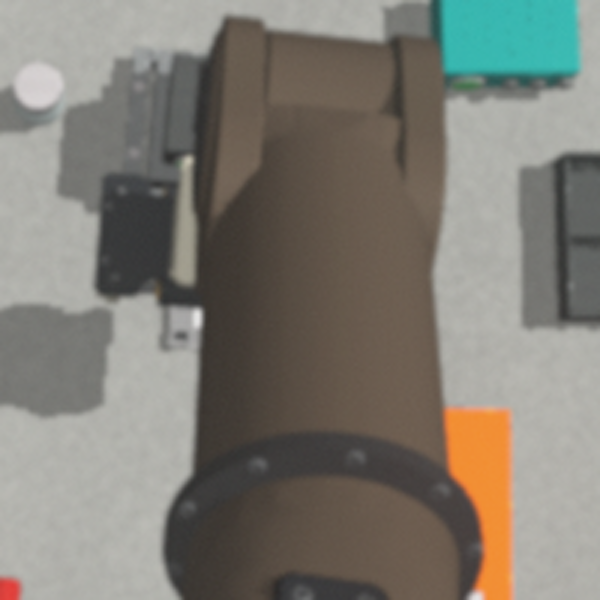

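The scene view shows the fingers on either side of the handle (about 265,480 in the crop). The outer stubs belong to the gripper's body. Descending in two stages.

```bash
python3 -m pendant '[[[0.002,-0.003,0.03],[0,0,0],0.05],[[0,0,0.03],[0,0,0],0.05],[[0,0,0.025],[0,0,0],0.05],[[0,0,0.015],[0,0,0],0.05],[[0,0,0.008],[0,0,0],0.05],[[0,0,0],[0,0,0],0.05]]'
python3 plan.py .574 -.132 .018 -4
```

```text
clock: 3.68
position: [0.5744, -0.1316, 0.0188]
ee_rot: [3.14, -0.108, -0.0]
force: [-0.2, -0.4, 0.0]
width: 0.543
pos [ 0.5744 -0.1316  0.0188] toolx yaw -3.947588640492336 z [-0.e+00 -1.e-04 -1.e+00]
1 turn [0.   0.   0.05] shift(now axes) [-0.0004  0.0005  0.0008] shift(after turn) [-0.0004  0.0005  0.0008]
-1 turn [-0.0000e+00  1.0000e-02 -1.7995e+02] shift(now axes) [-0.0004  0.0005  0.0008] shift(after turn) [ 0.0004 -0.0005  0.0008]
F [-0.21 -0.42  0.03] w 0.542975153249773 t 3.675 joints [ 0.176  0.621 -0.059  1.855  0.055  0.667 -1.556]
```

```bash
python3 -m pendant '[[[0,0,0],[0,0,0],0.02],[[0,0,0],[0,0,0],0.005],[[0,0,0],[0,0,0],0.005],[[0,0,0],[0,0,0],0.005],[[0,0,0],[0,0,0],0.005],[[0,0,0],[0,0,0],0.005]]' 50
python3 plan.py .574 -.132 .018 -4
```

```text
clock: 4.42
position: [0.5744, -0.1315, 0.0189]
ee_rot: [3.14, -0.108, 0.0]
force: [-1.8, -1.5, 2.3]
width: 0.124
pos [ 0.5744 -0.1315  0.0189] toolx yaw -3.9266975023289383 z [ 1.e-04 -2.e-04 -1.e+00]
1 turn [ 0.01 -0.01  0.07] shift(now axes) [-0.0004  0.0005  0.0009] shift(after turn) [-0.0004  0.0005  0.0009]
-1 turn [ 1.0000e-02  2.0000e-02 -1.7993e+02] shift(now axes) [-0.0004  0.0005  0.0009] shift(after turn) [ 0.0004 -0.0005  0.0009]
F [-1.85 -1.47  2.26] w 0.12400927936500979 t 4.425 joints [ 0.175  0.62  -0.059  1.856  0.056  0.667 -1.555]
```

Gripped: the opening is 11.4 mm against a 12 mm bar. Pulling slowly now.

```bash
python3 -m pendant '[[[-0.001,0,0],[0,0,0],0.005],[[-0.002,0,0],[0,0,0],0.005],[[-0.003,0,0],[0,0,0],0.005],[[-0.004,0,0],[0,0,0],0.005],[[-0.004,0,0],[0,0,0],0.005],[[-0.004,0,0],[0,0,0],0.005],[[-0.004,0,0],[0,0,0],0.005],[[-0.004,0,0],[0,0,0],0.005],[[-0.003,0,0],[0,0,0],0.005],[[-0.001,0,0],[0,0,0],0.005]]'
python3 plan.py .574 -.132 .018 -4
python3 - <<'E'
from h import *
im,d=arm.get_image('scene'); W=world('scene',d)
x=cv2.resize(im[150:350,160:360],None,fx=3,fy=3,interpolation=cv2.INTER_CUBIC)
cv2.imwrite('pics/scene4.png',x[...,::-1])
E
```

```text
clock: 5.68
position: [0.5452, -0.1293, 0.0189]
ee_rot: [3.14, -0.108, 0.003]
force: [6.1, -0.4, -3.1]
width: 0.127
pos [ 0.5452 -0.1293  0.0189] toolx yaw -3.924209281920403 z [ 1.8e-03 -1.0e-04 -1.0e+00]
1 turn [-0.   -0.1   0.08] shift(now axes) [0.0289 0.0008 0.001 ] shift(after turn) [0.0289 0.0007 0.0009]
-1 turn [ 1.6000e-01 -0.0000e+00 -1.7992e+02] shift(now axes) [0.0289 0.0008 0.001 ] shift(after turn) [-0.0289 -0.0007  0.0009]
F [ 6.06 -0.36 -3.06] w 0.12684714194725333 t 5.675 joints [ 0.182  0.587 -0.061  1.93   0.058  0.624 -1.556]
```

View pics/scene4.png

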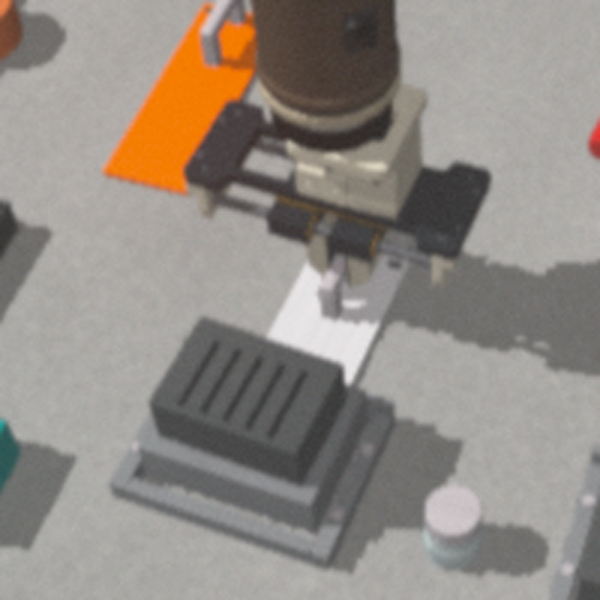

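The picture shows the panel following and the stack upright against its stops (250,430). The force is only about 6 N, so I continue.

```bash
python3 -m pendant '[[[-0.002,0,0],[0,0,0],0.005],[[-0.004,0,0],[0,0,0],0.005],[[-0.004,0,0],[0,0,0],0.005],[[-0.004,0,0],[0,0,0],0.005],[[-0.004,0,0],[0,0,0],0.005],[[-0.004,0,0],[0,0,0],0.005],[[-0.004,0,0],[0,0,0],0.005],[[-0.004,0,0],[0,0,0],0.005],[[-0.004,0,0],[0,0,0],0.005],[[-0.002,0,0],[0,0,0],0.005]]'
python3 - <<'E'
from h import *
im,d=arm.get_image('scene'); W=world('scene',d)
Q=W[(abs(W[...,2]-.085)<.012)&(d>0)&(abs(W[...,0]-.7)<.06)&(abs(W[...,1]+.14)<.07)]
print(cv2.minAreaRect(Q[:,:2].astype(np.float32)*1000),Q.mean(0))
x=cv2.resize(im[150:350,160:360],None,fx=3,fy=3,interpolation=cv2.INTER_CUBIC)
cv2.imwrite('pics/scene5.png',x[...,::-1])
E
```

```text
clock: 6.98
position: [0.5087, -0.1268, 0.0189]
ee_rot: [-3.14, 0.108, -0.001]
force: [3.7, 0.3, 0.0]
width: 0.125
((699.03173828125, -139.79702758789062), (100.0244369506836, 72.05989074707031), 84.37980651855469) [ 0.70161032 -0.1378378   0.08548918]
```

View pics/scene5.png

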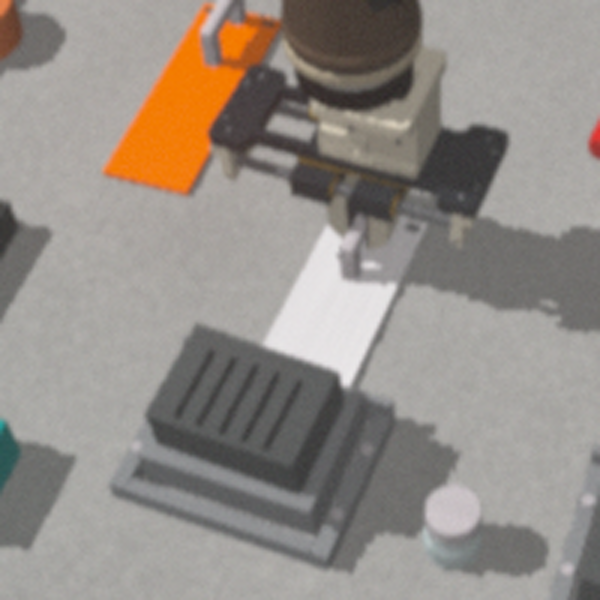

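The stack has tipped back slightly onto its rear edge, as it must, and still sits together. Another 50 mm or so to go.

```bash
python3 -m pendant '[[[-0.002,0,0],[0,0,0],0.005],[[-0.004,0,0],[0,0,0],0.005],[[-0.004,0,0],[0,0,0],0.005],[[-0.004,0,0],[0,0,0],0.005],[[-0.004,0,0],[0,0,0],0.005],[[-0.006,0,0],[0,0,0],0.005],[[-0.008,0,0],[0,0,0],0.005],[[-0.010,0,0],[0,0,0],0.005],[[-0.012,0,0],[0,0,0],0.005],[[-0.006,0,0],[0,0,0],0.005]]'
python3 -m pendant '[[[0,0,0],[0,0,0],0.005],[[0,0,0],[0,0,0],0.005]]'
python3 - <<'E'
from h import *
im,d=arm.get_image('scene'); W=world('scene',d)
Q=W[(abs(W[...,2]-.082)<.008)&(d>0)&(abs(W[...,0]-.7)<.06)&(abs(W[...,1]+.14)<.07)]
print(cv2.minAreaRect(Q[:,:2].astype(np.float32)*1000),Q.mean(0))
x=cv2.resize(im[150:350,160:360],None,fx=3,fy=3,interpolation=cv2.INTER_CUBIC)
cv2.imwrite('pics/scene6.png',x[...,::-1])
E
```

```text
clock: 8.28
position: [0.4475, -0.1227, 0.0188]
ee_rot: [3.14, -0.108, -0.001]
force: [3.1, 0.3, 4.3]
width: 0.122
clock: 8.52
position: [0.4469, -0.1227, 0.0188]
ee_rot: [-3.14, 0.108, 0.004]
force: [-0.8, 0.1, 11.4]
width: 0.126
((694.75927734375, -139.67259216308594), (100.65148162841797, 71.38682556152344), 84.96381378173828) [ 0.69736794 -0.13778863  0.0827675 ]
```

View pics/scene6.png

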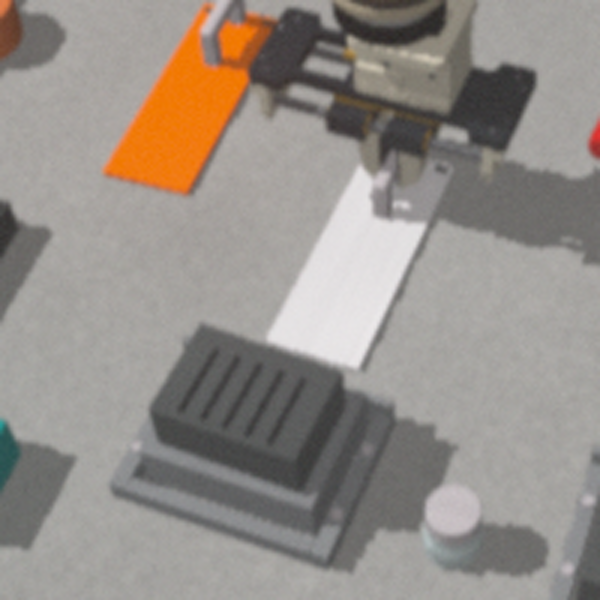

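The panel is out, with its far end at about (320,350) in the crop, and the stack has dropped level. I'll draw it 30 mm further for clearance, release, and lift straight up.

```bash
python3 -m pendant '[[[-0.006,0,0],[0,0,0],0.005],[[-0.01,0,0],[0,0,0],0.005],[[-0.01,0,0],[0,0,0],0.005],[[-0.004,0,0],[0,0,0],0.005],[[0,0,0],[0,0,0],0.005],[[0,0,0],[0,0,0],0.03],[[0,0,0],[0,0,0],0.05],[[0,0,0],[0,0,0],0.05],[[0,0,0],[0,0,0],0.05]]'
python3 -m pendant '[[[0,0,-0.01],[0,0,0],0.05],[[0,0,-0.02],[0,0,0],0.05],[[0,0,-0.04],[0,0,0],0.05],[[0,0,-0.05],[0,0,0],0.05],[[0,-0.04,-0.05],[0,0,0],0.05],[[0,0.05,-0.02],[0,0,0],0.05],[[0,0.05,0],[0,0,0],0.05],[[0,0.05,0],[0,0,0],0.05],[[0,0.05,0],[0,0,0],0.05],[[0,0.05,0],[0,0,0],0.05]]'
```

```text
clock: 9.7
position: [0.4184, -0.1206, 0.0185]
ee_rot: [-3.14, 0.108, 0.001]
force: [0.4, 0.2, -0.2]
width: 0.508
clock: 10.95
position: [0.4039, -0.3325, 0.2084]
ee_rot: [3.14, -0.107, 0.001]
force: [1.2, -0.3, 0.6]
width: 0.547
```

```bash
python3 -m pendant '[[[0,0.05,0],[0,0,0],0.05],[[0,0.05,0],[0,0,0],0.05],[[0,0,0],[0,0,0],0.05],[[0,0,0],[0,0,0],0.05]]'
python3 - <<'E'
from h import *
for n in ['top','scene']:
    im,d=arm.get_image(n); W=world(n,d); cv2.imwrite(f'pics/{n}7.png',im[...,::-1])
    for l in ['panel','upper_unit','lower_unit']:
        for r in arm.masks_of(n,l):
            P=W[r['pixels']&(d>0)]; F=P[P[:,2]<.012]
            print(n,l,round(r['conf'],2),np.round(r['rect']),np.percentile(P,[3,97],axis=0).round(3).tolist())
            if l=='panel' and len(F): print('   ',cv2.minAreaRect(F[:,:2].astype(np.float32)*1000),F[:,2].min(),F[:,2].max())
    Q=W[(abs(W[...,2]-.082)<.008)&(d>0)&(abs(W[...,0]-.7)<.06)&(abs(W[...,1]+.14)<.07)]
    print('upper',cv2.minAreaRect(Q[:,:2].astype(np.float32)*1000),Q.mean(0)); 
    A=np.c_[Q[:,:2],np.ones(len(Q))]; print('tilt',np.linalg.lstsq(A,Q[:,2],rcond=None)[0][:2])
E
```

```text
clock: 11.45
position: [0.3975, -0.43, 0.2077]
ee_rot: [-3.139, 0.107, -0.0]
force: [0.6, 0.7, 0.0]
width: 0.539
top panel 0.88 [446. 313.  36.  92.] [[0.301, -0.34, 0.0], [0.488, -0.273, 0.042]]
    ((393.5421142578125, -306.95135498046875), (72.33104705810547, 200.3431396484375), 88.1956787109375) -0.004214701321600624 0.011933789590476779
top panel 0.84 [215. 335.  40.  93.] [[0.254, 0.146, -0.0], [0.439, 0.215, 0.041]]
    ((346.21954345703125, 181.7186737060547), (201.88966369628906, 73.2952880859375), 4.6568522453308105) -0.005825621123962354 0.01192078436916062
top panel 0.66 [361. 274.  40.  93.] [[0.386, -0.159, -0.001], [0.57, -0.092, 0.041]]
    ((478.5346374511719, -125.48247528076172), (70.09413146972656, 199.89503479003906), 86.21192169189453) -0.004055092921289963 0.011796438201034997
top upper_unit 0.87 [370. 169.  52.  43.] [[0.653, -0.188, 0.053], [0.724, -0.093, 0.085]]
top upper_unit 0.84 [458. 142.  53.  42.] [[0.73, -0.387, 0.01], [0.8, -0.291, 0.046]]
top lower_unit 0.81 [368. 175.  56.  46.] [[0.638, -0.2, 0.005], [0.726, -0.082, 0.046]]
upper ((689.6225585937
[... 613 characters left out ...]
728975339044
scene panel 0.71 [224. 180.  59.  71.] [[0.306, -0.34, 0.002], [0.495, -0.271, 0.043]]
    ((388.9087219238281, -306.78155517578125), (78.15914916992188, 222.2241973876953), 89.30670166015625) -0.002050604105146783 0.011877955681178737
scene upper_unit 0.92 [133. 304.  67.  54.] [[0.739, -0.386, 0.005], [0.806, -0.289, 0.046]]
scene upper_unit 0.65 [243. 286.  67.  57.] [[0.662, -0.187, 0.046], [0.732, -0.089, 0.085]]
scene lower_unit 0.85 [246. 304.  75.  47.] [[0.663, -0.197, 0.007], [0.74, -0.079, 0.043]]
upper ((694.4125366210938, -140.12255859375), (102.23786163330078, 71.96331787109375), 84.0676040649414) [ 0.6973835  -0.13791192  0.08270842]
tilt [-0.0188734  -0.00467528]
```

View pics/top7.png

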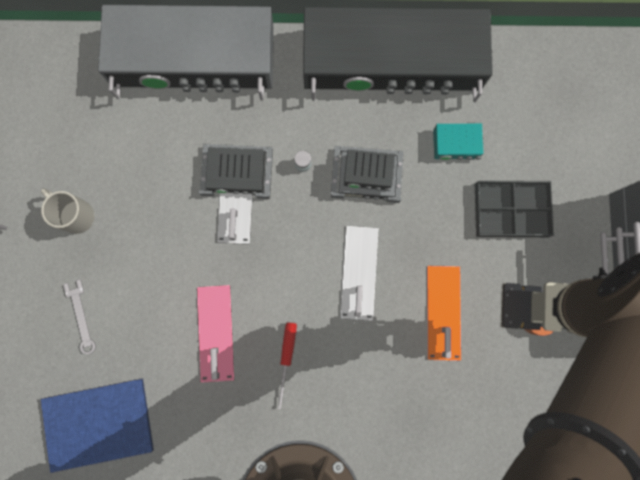

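View pics/scene7.png

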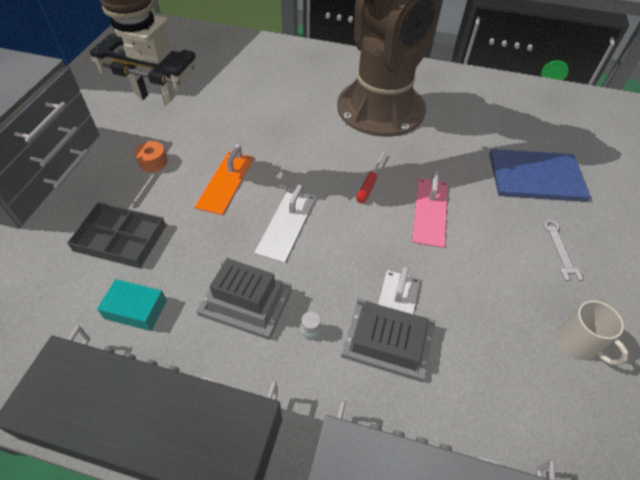

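The panel lies flat at (360,272) in the top view, well clear of the stack at (368,172), and the two instruments are level in their bay. The other panel at (235,218) and the look-alikes haven't moved, and the gripper is clear of everything. Handing in.

```bash
python3 -c "
from cell import arm
print(arm.sign_off())"
```

```text
the job is handed in; nothing more can be done
None
```

The panel is out from under the taller stack and lying flat on the bench in front of it, and I've handed the job in. I gripped it by the handle, pulled it about 156 mm straight towards the robot, let go and lifted the gripper away. It was finished at about 12 s of the 32 s allowed, and the forces I read never went above about 12 N.

What the last pictures showed:
- **Panel:** it is flat, with its far end at x ≈ 0.578 m. That is about 60 mm in front of the lower instrument.
- **Stack:** both instruments are still one on the other in their bay. The top is now 81–83 mm above the bench, as expected after the 5 mm drop. The upper unit is within about 2 mm of where it started.
- **Everything else:** the other panel, the orange and pink panels and the turquoise box look unmoved.

- **Camera disagreement:** the two cameras differ by about 5 mm along x on the stack's position. Their fitted slopes for its top are 0.4° and 1.1° in opposite directions. I put this down to calibration and noise, since the stack looks level in both pictures.
- **Detector miss:** in its last run the detector did not report the other panel, so I checked that one by eye only.

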